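# Weigh the macarons and pack them in a card tray

## Robot

A 6-joint arm with a two-finger parallel gripper is mounted at the origin on the work surface. World frame = base frame: x ahead of the robot, y to its left, z up, the work surface at z = 0. Lengths are in mm, angles in rad, forces in N, time in s.
With the tool pointing down it reaches from about 275 to 750 mm from the base axis. Payload 10.2 kg.
Tool frame: the origin (TCP) lies between the finger pads; the fingertips stand 17 mm ahead of it and the grasp point (between the pads) lies 2 mm behind it; z points along the fingers, y is the line along which they close (so a half turn about z gives the same grasp; the last joint's range is limited). The gripper opens to 85 mm and grips with 20 to 120 N. Pads are 22 mm wide; open, the fingers measure 114 mm over their backs; the gripper's body (76 mm by 85 mm) begins 54 mm behind the grasp point. The pads swing forward as they close: fully open they stand 13 mm farther back than shut.
Start: joints at [0.986, 0.313, 1.498, -0, 1.331, -0.223], TCP at [185.841, 491.014, 248.294] pointing down, gripper open.
Joint ranges: [-2.94, 2.94], [-0.97, 2.17], [0.19, 2.56], [-1.23, 4.37], [0.02, 3.11], [-2.88, 2.88]. Speed limits (rad/s): [2.39, 2.39, 3.01, 3.14, 3.14, 3.14].

## Interface

Orientations are given as a unit quaternion [w, x, y, z].
In Python, from rig import * gives the robot as it stands.
- The arm moves only by the tool step_arm, never from a script. Its argument "commands" is text: rows parted by semicolons, each of 7 numbers parted by spaces: the opening, from 0 (shut) to 1 (fully open), then the shift along the tool's x, y, z in cm, then the turn, a rotation vector about the tool's x, y, z in rad. In form: hand x y z rx ry rz; .... A call has 1 to 20 rows; each row is the pose to reach, as a shift and turn from the pose commanded when the call began, along the tool's axes at that moment; what a row does not reach only later rows make up. A row lasts 1/12 s, in which the tool goes at most 41.7 mm and 7.16 degrees, less where a joint would pass 70% of its speed; a pose out of reach is approached as far as the arm can. A call with a gripper value outside its range is refused whole. The fingers move at their own pace and stop on an object; "newtons" is the grip in N (left out, the last holds). Time passes only in rows, so rows that repeat a pose let the fingers close. It gives the time, the measured TCP pose, the force, the opening and the grip force at its end, in the units of the state.
- sense(): the state, without advancing time (a new reading comes with each control period).
- capture(name): name is "side" or "top"; returns the picture (480x640x3 uint8, red, green, blue); there is no depth.
- camera_model(name): a dict with "mtx" (3x3 intrinsics, pixels), "k1" (the pictures are not rectified: a ray, as slopes to the right and down, at radius r is drawn at 1 + k1 r^2 times it, then the intrinsics apply), "eye" and "rotation" of the camera in the world. Camera axes: x right, y down, z forward; pixel columns grow to the right and rows downward; lengths in mm; the calibration is good to about 2 mm. A picture is of the moment at which its call begins. camera_model takes no time and is no camera call.
- finish_job(): hands the job in; it is judged then, once.
Trained networks look in the newest picture that a camera, given by its name, has taken for a name from the list of things; names that differ only in an ending like _2 or _b are one class to them, and where a whole thing is asked for, a point or a joint stands for the part that bears it (a point fixed in the world has none). Each returns a list of dicts, best first, with "score" (0 to 1); they miss things now and then, are a little off and sometimes report something else, mostly with a low value. They report only what shows in the picture. A call takes as long as a camera call. They do not tell look-alikes from the thing itself.
- search_frame(camera, label): "rect" ([centre column, centre row, width, height] in pixels, round what is visible of it).
- trace(camera, label): "mask" (480x640 bool, what is visible of it) and "rect" ([centre column, centre row, width, height] in pixels, round what is visible of it).
- spot_point(camera, label): "xy" ([column, row] in pixels: a listed point, or the origin of a listed thing).
The state is a dict: "time_s": time; "joints": joint angles; "dq": joint speeds; "tau": joint torques, N m; "eef_pos": TCP position; "ee_rot": TCP orientation; "force": force on the tool from outside, world axes, zero at the start; "wrist_torque": the same for the moment, N m; "grip_width": opening from 0.0 (shut) to 1.0 (fully open); "grip_force": force on a finger pad.
Only numpy, scipy, OpenCV 4.12 (cv2) and the standard library are available. Lean on these libraries where they do the work, as an engineer would, in place of code of your own. Each camera call takes 0.05 s, during which the arm holds its last target. There are 200 camera calls.

## Task

Pack a gift of macarons: fold the card tray's three lowered walls fully upright, set the empty bowl squarely on the scale's pan, let go and press tare, and only then put every macaron into the bowl as it stands on the scale. Once they are all weighed, set the filled bowl down flat on the floor of the tray between its standing walls, all macarons still in it. Do not press tare while there are macarons in the bowl, and leave the other kitchen things where they are.

Things in the scene. Friction and masses are not known exactly. Their poses are not given: they have to be found in the camera images.
- bowl: Blue round bowl, about 0.18 kg, 65 mm tall, outside diameter 92 mm at the foot, 104 mm at 20 mm height and 108 mm at the rim; wall 4 mm thick, inner floor 5 mm above the underside. No handle: it can be lifted by pinching its wall at the rim. Origin: centre of the underside; z up. It starts empty on the worktop, in front of the macarons.
- macaron1: Pink macaron, a stiff cream-filled disc 40 mm in diameter and 20 mm thick, about 25 g, starting flat on the worktop. Origin: centre of the disc; z is its axis. Two to four of the four macarons are present; an absent one reads None.
- macaron2: Green macaron, a stiff cream-filled disc 40 mm in diameter and 20 mm thick, about 25 g, starting flat on the worktop. Origin: centre of the disc; z is its axis. Two to four of the four macarons are present; an absent one reads None.
- macaron3: Yellow macaron, a stiff cream-filled disc 40 mm in diameter and 20 mm thick, about 25 g, starting flat on the worktop. Origin: centre of the disc; z is its axis. Two to four of the four macarons are present; an absent one reads None.
- macaron4: Brown macaron, a stiff cream-filled disc 40 mm in diameter and 20 mm thick, about 25 g, starting flat on the worktop. Origin: centre of the disc; z is its axis. Two to four of the four macarons are present; an absent one reads None.
- scale_pan (a point): Centre of the top face of the round steel pan of the black kitchen scale: a disc 136 mm in diameter whose top is 30 mm above the worktop. The scale is fixed; its body is 150 mm wide, 22 mm high, reaching from 142 mm on the -x side of the pan's centre to 73 mm on the +x side in this point's own frame (z up). The strip on the -x side, toward the robot, carries a green display and the tare button.
- tare_top (a point): Centre of the top of the red round tare button, 24 mm in diameter, on the scale's front strip (105 mm to -x and 35 mm to -y of the pan's centre in the scale's frame). It is pressed straight down.
- tare (a joint): Tare button travel in m: 0 released, 0.006 fully down, sprung; fully down takes 4 N. Counts as pressed beyond 0.004.
- tray_floor (a point): Centre of the top face of the floor of the brown cardboard tray, 4 mm above the worktop. The tray is fixed to the worktop; its floor is 154 mm square; axes along its sides, z up. Its back wall (+x side, away from the robot, 3 mm thick, 45 mm high) already stands; the other three sides carry hinged flaps. When all stand, the inside is about 150 mm square and 45 mm deep.
- flap_front (a joint): Angle (rad) of the front (-x side, toward the robot) cardboard flap of the tray: 0 lying flat outward on the worktop, 1.571 standing upright, where it stops. Flap 45 mm from crease to free edge, 142 mm long, 3 mm thick. The stiff crease (0.03 N m) holds any angle; it starts partly raised (0.5 to 1.0); a fingertip on its outer side can bring it up, moving inward and upward along its arc (a level push may jam).
- flap_left (a joint): Angle (rad) of the left (+y side) cardboard flap of the tray: 0 lying flat outward on the worktop, 1.571 standing upright, where it stops. Flap 45 mm from crease to free edge, 142 mm long, 3 mm thick. The stiff crease (0.03 N m) holds any angle; it starts partly raised (0.5 to 1.0); a fingertip on its outer side can bring it up, moving inward and upward along its arc (a level push may jam).
- flap_right (a joint): Angle (rad) of the right (-y side) cardboard flap of the tray: 0 lying flat outward on the worktop, 1.571 standing upright, where it stops. Flap 45 mm from crease to free edge, 142 mm long, 3 mm thick. The stiff crease (0.03 N m) holds any angle; it starts partly raised (0.5 to 1.0); a fingertip on its outer side can bring it up, moving inward and upward along its arc (a level push may jam).
- flap_front_hinge (a point): Middle of the crease of the front flap, on the tray's edge, 4 mm above the worktop, 77 mm from the middle of the tray's floor; same axes as the tray, so the flap lies outward along this point's -x.
- flap_left_hinge (a point): Middle of the crease of the left flap, on the tray's edge, 4 mm above the worktop, 77 mm from the middle of the tray's floor; same axes as the tray, so the flap lies outward along this point's +y.
- flap_right_hinge (a point): Middle of the crease of the right flap, on the tray's edge, 4 mm above the worktop, 77 mm from the middle of the tray's floor; same axes as the tray, so the flap lies outward along this point's -y.
- mug: Bystander, to be left alone: white mug, 76 mm across and 85 mm tall, handle at its +y. Origin: centre of its underside.
- jam: Bystander, to be left alone: amber jam jar with red lid, 60 mm across, 85 mm tall. Origin: centre of its underside.
- mill: Bystander, to be left alone: dark wooden pepper mill, 52 mm across, 135 mm tall. Origin: centre of its underside.
- spatula: Bystander, to be left alone: black-handled spatula lying on the worktop. Origin: centre of its underside.
- spice: Bystander, to be left alone: small spice jar with steel lid, 44 mm across, 75 mm tall. Origin: centre of its underside.
- egg_timer: Bystander, to be left alone: yellow egg timer, 64 mm across, 56 mm tall. Origin: centre of its underside.
- can: Bystander, to be left alone: tin can, 68 mm across, 100 mm tall. Origin: centre of its underside.
Not all that is in view belongs to the job. What is shaped like the macaron1 but blue or turquoise is not meant. Leave any red look-alike of the macaron2 alone.

How it is judged (in metres and radians):
On the way, in this order (a step that is already met when the one before it is completed fails the run):
1. the empty bowl stands on the scale's pan, released (horizontal distance between bowl and scale_pan below 0.03 m and z of bowl in the frame of scale_pan between -0.006 and 0.006 m and angle between bowl's own z axis and vertical below 0.1 rad and contact force between the fingers and bowl below 0.1 N and linear speed of bowl below 0.02 m/s and horizontal distance between each of macaron1, macaron2, macaron3, macaron4 and bowl above 0.055 m), for 0.2 s.
2. tare is pressed with the empty bowl standing on the pan (all of step 1 and value of joint tare above 0.004 m), for 0.05 s.
3. all macarons lie in the bowl on the scale, released and at rest (horizontal distance between bowl and scale_pan below 0.03 m and z of bowl in the frame of scale_pan between -0.006 and 0.006 m and angle between bowl's own z axis and vertical below 0.1 rad and contact force between the fingers and bowl below 0.1 N and linear speed of each of bowl, macaron1, macaron2, macaron3, macaron4 below 0.02 m/s and horizontal distance between each of macaron1, macaron2, macaron3, macaron4 and bowl below 0.045 m and z of macaron1 in the frame of bowl between 0 and 0.06 m and contact force between the fingers and macaron1 below 0.1 N and z of macaron2 in the frame of bowl between 0 and 0.06 m and contact force between the fingers and macaron2 below 0.1 N and z of macaron3 in the frame of bowl between 0 and 0.06 m and contact force between the fingers and macaron3 below 0.1 N and z of macaron4 in the frame of bowl between 0 and 0.06 m and contact force between the fingers and macaron4 below 0.1 N), for 0.2 s.
At the end, for the whole second after the job is handed in: All three flaps above 1.40 rad; bowl level (0.1 rad) on the tray floor (underside within 6 mm, centre within 35 mm of the floor's centre); every macaron present in it (within 45 mm of the bowl's axis, 0 to 60 mm above its underside); all at rest and released (value of joint each of flap_front, flap_left, flap_right above 1.4 rad and horizontal distance between bowl and tray_floor below 0.035 m and z of bowl in the frame of tray_floor between -0.006 and 0.006 m and angle between bowl's own z axis and vertical below 0.1 rad and linear speed of each of bowl, macaron1, macaron2, macaron3, macaron4 below 0.02 m/s and horizontal distance between each of macaron1, macaron2, macaron3, macaron4 and bowl below 0.045 m and z of macaron1 in the frame of bowl between 0 and 0.06 m and contact force between the fingers and macaron1 below 0.1 N and z of macaron2 in the frame of bowl between 0 and 0.06 m and contact force between the fingers and macaron2 below 0.1 N and z of macaron3 in the frame of bowl between 0 and 0.06 m and contact force between the fingers and macaron3 below 0.1 N and z of macaron4 in the frame of bowl between 0 and 0.06 m and contact force between the fingers and macaron4 below 0.1 N); the robot touches nothing.
It fails at once if tare is pressed while a macaron is in the bowl (value of joint tare above 0.003 m and ((horizontal distance between macaron1 and bowl below 0.045 m and z of macaron1 in the frame of bowl between 0 and 0.06 m) or (horizontal distance between macaron2 and bowl below 0.045 m and z of macaron2 in the frame of bowl between 0 and 0.06 m) or (horizontal distance between macaron3 and bowl below 0.045 m and z of macaron3 in the frame of bowl between 0 and 0.06 m) or (horizontal distance between macaron4 and bowl below 0.045 m and z of macaron4 in the frame of bowl between 0 and 0.06 m))).
It fails at once if a bystander is shifted by more than 30 mm (distance of any of mug, jam, mill, spatula, spice, egg_timer, can from where it was at the start of the episode above 0.03 m).
Of macaron1, macaron2, macaron3, macaron4 only 2 to 4 are there at a start; the rules pass over those that are not, and their reading is None.
At some moment in a run one of macaron1, macaron2, macaron3, macaron4 may be knocked a few centimetres aside while the robot is not near it.
It also fails if it takes over 208 s, if anything falls off the work surface, if the arm or the gripper's body presses on something with over 40 N, if the wrist force passes 120 N, or if a joint passes its speed limit or range.

## Working session

There is one attempt and no reset: what is moved stays moved. The work goes in short steps, Python scripts to look and compute and a tool call to move; the robot and the scene stay as the last step left them, time stands still between calls to the robot, and variables do not carry over. Pictures are saved under pics/ and viewed, at most 14 in all, crops included, and the job is handed in when it is done.

Besides the shell and the picture viewer there is one more tool, called after "Call:" in YAML: its name, and indented under it one key for each argument. step_arm: Moves the arm, as the interface text tells. Its arguments: {"type":"object","properties":{"commands":{"type":"string"},"newtons":{"type":"number"}},"required":["commands"]}

```bash
mkdir -p pics; cat > h.py <<'E'
from rig import *
import numpy as np, cv2
from scipy.spatial.transform import Rotation as R
def save(cam,name,box=None,s=1):
    im=capture(cam)[:,:,::-1]
    if box: x,y,w,h=box; im=im[y:y+h,x:x+w]
    if s!=1: im=cv2.resize(im,None,fx=s,fy=s,interpolation=cv2.INTER_CUBIC)
    cv2.imwrite('pics/'+name+'.png',im)
def ray(cam,px):
    m=camera_model(cam); K=np.array(m['mtx']); 
    d=np.array([(px[0]-K[0,2])/K[0,0],(px[1]-K[1,2])/K[1,1]]); u=d.copy()
    for _ in range(20): u=d/(1+m['k1']*(u@u))
    return np.array(m['eye'],float),np.array(m['rotation'])@np.array([u[0],u[1],1])
def at(cam,px,z):
    e,d=ray(cam,px); return e+d*(z-e[2])/d[2]
def proj(cam,p):
    m=camera_model(cam); K=np.array(m['mtx']); q=np.array(m['rotation']).T@(np.array(p,float)-m['eye'])
    u=q[:2]/q[2]; u=u*(1+m['k1']*(u@u)); return np.array([K[0,0]*u[0]+K[0,2],K[1,1]*u[1]+K[1,2]])
def rel(p,yaw=None):
    """shift in cm in present tool axes to go to world p (mm)"""
    s=sense(); q=s['ee_rot']; r=R.from_quat([q[1],q[2],q[3],q[0]])
    return r.inv().apply(np.array(p,float)-s['eef_pos'])/10
E
python3 - <<'E'
from h import *
save('top','t0'); save('side','s0')
for c in ('top','side'):
    m=camera_model(c); print(c,np.round(m['eye'],0),np.round(np.array(m['rotation']),2).tolist(),np.round(m['mtx'],0).tolist(),m['k1'])
s=sense(); print(s)
E
```

```text
top [ 338.  -31. 1131.] [0.06, -0.7, 0.71, -0.06] [[488.0, 0.0, 319.0], [0.0, 488.0, 238.0], [0.0, 0.0, 1.0]] 0.026859297510157715
side [  73. -844.  777.] [-0.43, 0.87, -0.23, 0.12] [[470.0, 0.0, 321.0], [0.0, 470.0, 234.0], [0.0, 0.0, 1.0]] -0.03611372509545297
{'time_s': 0.1, 'joints': array([ 9.85562943e-01,  3.13377810e-01,  1.49832701e+00, -1.47340150e-05,
        1.33096720e+00, -2.23417767e-01]), 'dq': array([ 0.0012844 , -0.00065211, -0.00208293, -0.0005698 ,  0.0011962 ,
       -0.00133511]), 'tau': array([ 2.96975675e-03, -4.12904370e+01, -2.60146111e+01, -3.04882915e-04,
        3.05364891e-03,  8.24076551e-05]), 'eef_pos': array([185.75032081, 490.83618294, 247.81343051]), 'ee_rot': array([-2.05731443e-04,  1.79920890e-01,  9.83680935e-01, -4.98979901e-04]), 'force': array([ 0.15999529,  0.65450498, -0.01552639]), 'wrist_torque': array([-0.03543317, -0.04356761,  0.02600923]), 'grip_force': 0.0, 'grip_width': 0.999743523658334}
```

```bash
sed -i "s/np.array(m\['rotation'\])/RM(m)/" h.py; cat >> h.py <<'E'
def RM(m):
    q=m['rotation']; return R.from_quat([q[1],q[2],q[3],q[0]]).as_matrix()
E
python3 - <<'E'
from h import *
for n in ['bowl','macaron1','macaron2','macaron3','macaron4','scale_pan','tare_top','tray_floor','flap_front_hinge','flap_left_hinge','flap_right_hinge']:
    z={'bowl':0,'scale_pan':30,'tare_top':28}.get(n,10 if 'mac' in n else 4)
    for c in ('top','side'):
        r=spot_point(c,n)
        print(n,c,[(round(d['score'],2),np.round(d['xy']).tolist(),np.round(at(c,d['xy'],z)[:2]).tolist()) for d in r])
E
```

```text
bowl top [(0.83, [291.0, 280.0], [435.0, 27.0])]
bowl side [(0.73, [274.0, 251.0], [440.0, 37.0])]
macaron1 top [(0.66, [276.0, 224.0], [564.0, 60.0]), (0.66, [314.0, 197.0], [628.0, -31.0]), (0.6, [272.0, 199.0], [625.0, 71.0]), (0.56, [349.0, 295.0], [397.0, -106.0]), (0.54, [313.0, 225.0], [561.0, -27.0]), (0.54, [363.0, 183.0], [661.0, -147.0])]
macaron1 side [(0.61, [344.0, 237.0], [624.0, -12.0]), (0.6, [350.0, 207.0], [716.0, 104.0]), (0.58, [323.0, 244.0], [562.0, -10.0]), (0.53, [379.0, 335.0], [512.0, -335.0]), (0.5, [283.0, 289.0], [395.0, -110.0]), (0.43, [306.0, 230.0], [550.0, 66.0]), (0.43, [323.0, 220.0], [615.0, 85.0]), (0.37, [333.0, 318.0], [452.0, -247.0])]
macaron2 top [(0.66, [276.0, 224.0], [564.0, 60.0]), (0.66, [314.0, 197.0], [628.0, -31.0]), (0.6, [272.0, 199.0], [625.0, 71.0]), (0.56, [349.0, 295.0], [397.0, -106.0]), (0.54, [313.0, 225.0], [561.0, -27.0]), (0.54, [363.0, 183.0], [661.0, -147.0])]
macaron2 side [(0.61, [344.0, 237.0], [624.0, -12.0]), (0.6, [350.0, 207.0], [716.0, 104.0]), (0.58, [323.0, 244.0], [562.0, -10.0]), (0.53, [379.0, 335.0], [512
[... 1677 characters left out ...]
239.0], [525.0, -257.0])]
tray_floor side [(0.98, [361.0, 309.0], [524.0, -248.0]), (0.7, [381.0, 335.0], [519.0, -333.0])]
flap_front_hinge top [(0.89, [409.0, 275.0], [440.0, -246.0]), (0.6, [275.0, 228.0], [557.0, 63.0]), (0.45, [204.0, 203.0], [619.0, 232.0])]
flap_front_hinge side [(0.62, [332.0, 320.0], [449.0, -245.0])]
flap_left_hinge top [(0.98, [380.0, 236.0], [534.0, -182.0]), (0.27, [401.0, 166.0], [704.0, -239.0])]
flap_left_hinge side [(0.89, [347.0, 291.0], [526.0, -185.0])]
flap_right_hinge top [(0.62, [314.0, 199.0], [625.0, -29.0]), (0.58, [444.0, 242.0], [517.0, -331.0])]
flap_right_hinge side [(0.92, [381.0, 335.0], [518.0, -334.0]), (0.38, [322.0, 245.0], [561.0, -7.0])]
```

View pics/t0.png

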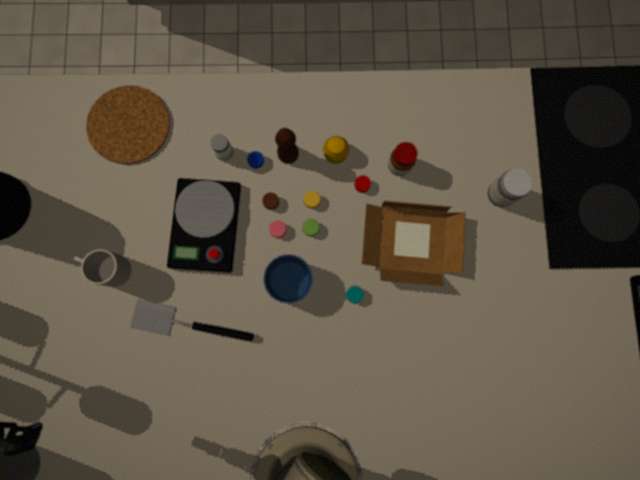

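View pics/s0.png

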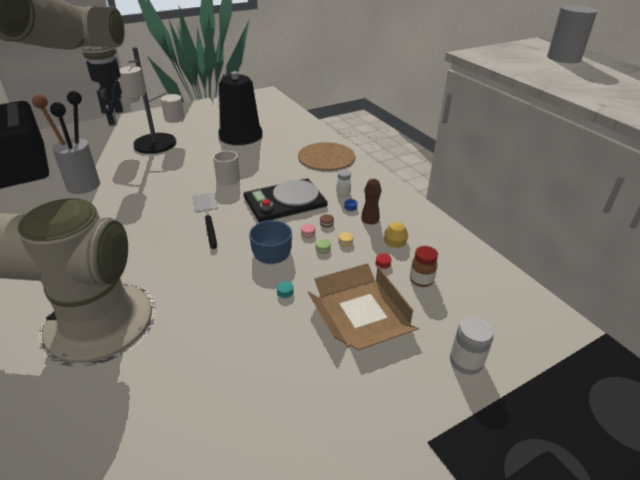

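Blue round bowl is at (289,278) in the top view and the scale is at (204,208). Disc candidates there:
- pink (278,229), green (311,227), yellow (312,200) and brown (271,201): these are the ones I want
- blue (256,159), red (363,184) and turquoise (355,295): look-alikes to leave alone

I'll check the choice and the tray in a close crop.

```bash
cat >> h.py <<'E'
def disks(cam='top',z=20):
    """coloured discs by network masks, named by hue"""
    im=capture(cam); hsv=cv2.cvtColor(im,cv2.COLOR_RGB2HSV); out=[]
    for d in trace(cam,'macaron1'):
        m=d['mask']; ys,xs=np.nonzero(m)
        if len(xs)<20: continue
        c=(xs.mean(),ys.mean()); out.append((round(d['score'],2),np.round(c,1).tolist(),len(xs),np.median(hsv[m],axis=0).astype(int).tolist(),np.round(at(cam,c,z)[:2]).tolist()))
    return out
E
python3 - <<'E'
from h import *
save('top','t1',(240,130,240,180),3.3)
for r in disks('top',14): print(r)
for n in ('bowl','scale_pan'):
    for d in trace('top',n):
        m=d['mask']; ys,xs=np.nonzero(m); print(n,d['score'],d['rect'],xs.mean(),ys.mean())
E
```

```text
(0.8, [309.8, 226.8], 232, [42, 157, 112], [556.0, -19.0])
(0.79, [270.1, 200.8], 233, [11, 190, 62], [620.0, 74.0])
(0.74, [311.1, 198.5], 218, [22, 210, 152], [624.0, -23.0])
(0.74, [254.7, 159.1], 243, [111, 226, 62], [723.0, 110.0])
(0.72, [361.2, 183.2], 247, [1, 249, 120], [659.0, -142.0])
(0.66, [354.3, 293.8], 271, [87, 255, 87], [399.0, -118.0])
(0.5, [276.9, 228.5], 230, [178, 142, 152], [553.0, 58.0])
bowl 0.97 [286.8, 277.1, 45.3, 49.5] 286.9474812433012 278.15166130760986
bowl 0.63 [508.5, 189.8, 46.4, 36.2] 508.883701188455 187.77758913412563
bowl 0.31 [190.3, 317.4, 128.3, 37.2] 177.02006172839506 322.0833333333333
bowl 0.16 [412.5, 243.7, 106.4, 89.3] 413.2390752372043 241.32005879994654
scale_pan 0.64 [203.4, 224.3, 73.4, 98.1] 203.91497005988023 225.11120615911034
```

View pics/t1.png

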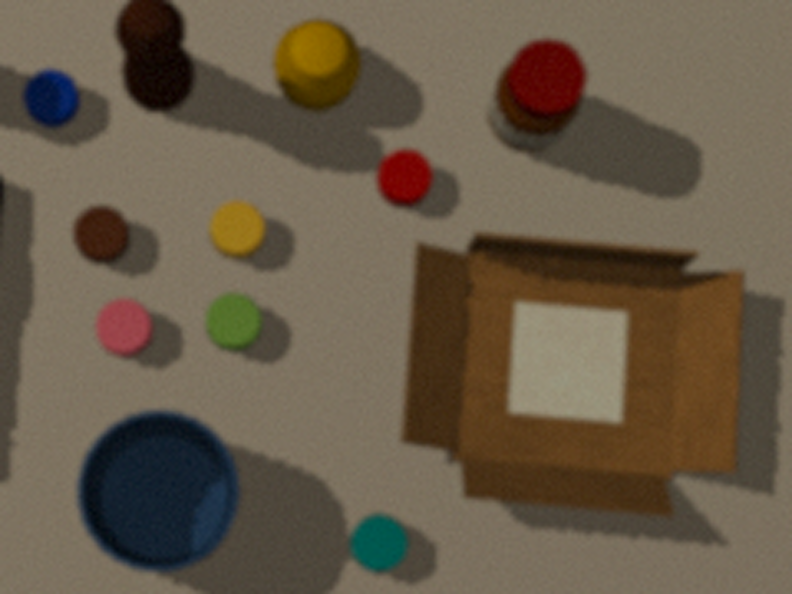

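In the crop the wanted discs are pink (124,327), green (234,321), yellow (238,228) and brown (102,234). The red, blue and turquoise ones are clearly separate. All three flaps are partly raised, and the tray card is centred at about (569,362). Next I'll get refined positions.

```bash
cat >> h.py <<'E'
HS={'pink':((168,90,80),(180,200,255)),'green':((35,90,60),(55,255,255)),'yellow':((18,140,90),(28,255,255)),'brown':((4,120,25),(15,255,95))}
def seg(z=20,win=(255,180,80,70)):
    """centroids of the macarons by colour in a window of the top picture"""
    im=capture('top'); hsv=cv2.cvtColor(im,cv2.COLOR_RGB2HSV); x,y,w,h=win
    for n,(a,b) in HS.items():
        m=cv2.inRange(hsv[y:y+h,x:x+w],a,b); k,_,st,c=cv2.connectedComponentsWithStats(m)
        for i in range(1,k):
            if st[i,4]>60: p=c[i]+(x,y); print(n,st[i,4],np.round(p,1),np.round(at('top',p,z)[:2]))
E
python3 - <<'E'
from h import *
seg(15)
cr=lambda x,y:(240+x/3.3-.35,130+y/3.3-.35)
f=lambda x,y,z:np.round(at('top',cr(x,y),z)[:2],1)
print('bowl rim',f(159,491,65))
P=[f(*c,4) for c in ((515,300),(628,310),(623,423),(508,414))]
print('card',P,np.mean(P,axis=0))
print('edges L',f(468,262,4),f(460,460,4),'R',f(683,270,4),f(672,472,4),'front',f(466,462,4),f(672,472,4))
im=capture('top'); hsv=cv2.cvtColor(im,cv2.COLOR_RGB2HSV)
# pan: bright low-sat disc on black scale
m=cv2.inRange(hsv[170:275,165:245],(0,0,70),(180,70,255))
k,l,st,c=cv2.connectedComponentsWithStats(m)
for i in range(1,k):
    if 800<st[i,4]<4000: p=c[i]+(165,170); print('pan',st[i],p,at('top',p,30)[:2])
m=cv2.inRange(hsv[235:275,195:235],(0,150,60),(10,255,255))|cv2.inRange(hsv[235:275,195:235],(170,150,60),(180,255,255))
ys,xs=np.nonzero(m); p=(xs.mean()+195,ys.mean()+235); print('tare',len(xs),p,at('top',p,28)[:2])
b=cv2.inRange(hsv[245:315,255:320],(95,80,10),(120,255,255)); ys,xs=np.nonzero(b)
(c,r)=cv2.minEnclosingCircle(np.c_[xs,ys].astype(np.float32)); p=(c[0]+255,c[1]+245); print('bowl',p,r,at('top',p,65)[:2])
E
```

```text
pink 191 [277.3 228.8] [553.  57.]
green 238 [310.5 227. ] [555. -20.]
yellow 222 [311.5 198.9] [623. -24.]
brown 204 [270.3 200.6] [620.  73.]
bowl rim [432.2  30.6]
card [array([ 569.7, -221.3]), array([ 561. , -301.6]), array([ 479.8, -293.4]), array([ 487.6, -212.7])] [ 524.525 -257.25 ]
edges L [ 598.1 -188.8] [ 455.6 -177.5] R [ 589.5 -342.5] [ 444.7 -325.8] front [ 454.2 -181.7] [ 444.7 -325.8]
tare 88 (np.float64(213.23863636363637), np.float64(253.3181818181818)) [495.80371673 202.00071714]
bowl (287.8333320617676, 278.5) 23.810693740844727 [432.07938152  30.55263359]
```

Call:
step_arm:
  commands: "0 -54.3 -43.5 5 0 0 -0.259;0 -54.3 -43.5 5 0 0 -0.259;0 -54.3 -43.5 5 0 0 -0.259;0 -54.3 -43.5 5 0 0 -0.259;0 -54.3 -43.5 5 0 0 -0.259;0 -54.3 -43.5 5 0 0 -0.259;0 -54.3 -43.5 5 0 0 -0.259;0 -54.3 -43.5 5 0 0 -0.259;0 -54.3 -43.5 5 0 0 -0.259;0 -54.3 -43.5 5 0 0 -0.259;0 -54.3 -43.5 5 0 0 -0.259;0 -54.3 -43.5 5 0 0 -0.259;0 -54.3 -43.5 9.8 0 0 -0.259;0 -54.3 -43.5 9.8 0 0 -0.259;0 -54.3 -43.5 9.8 0 0 -0.259;0 -54.3 -43.5 9.8 0 0 -0.259;0 -54.3 -43.5 9.8 0 0 -0.259;0 -54.3 -43.5 9.8 0 0 -0.259;0 -54.3 -43.5 9.8 0 0 -0.259;0 -54.3 -43.5 9.8 0 0 -0.259"

```text
time_s: 3.22
eef_pos: [539.4, -107.7, 150.2]
ee_rot: [-0.0, 0.052, 0.999, 0.0]
force: [0.2, -0.3, -0.2]
grip_width: -0.003
grip_force: 0.0
```

Call:
step_arm:
  commands: "0 0 0 12.8 0 0 0;0 0 0 12.8 0 0 0;0 0 0 12.8 0 0 0;0 0 0 12.8 0 0 0;0 0 0 12.8 0 0 0;0 0 -1.65 12.8 0 0 0;0 0 -1.99 12.2 0 0 0;0 0 -2.2 11.9 0 0 0;0 0 -2.41 11.7 0 0 0;0 0 -2.65 11.4 0 0 0;0 0 -2.9 11.2 0 0 0;0 0 -3.46 10.9 0 0 0;0 0 -4.07 10.6 0 0 0;0 0 -4.71 10.4 0 0 0;0 0 -5.38 10.3 0 0 0;0 0 -5.7 10.3 0 0 0;0 0 -6 10.3 0 0 0;0 0 -6 10.3 0 0 0"

```text
time_s: 4.72
eef_pos: [533.8, -166.1, 47.5]
ee_rot: [0.0, 0.052, 0.999, 0.002]
force: [2.6, 13.7, 7.7]
grip_width: 0.002
grip_force: 6.8
```

Call:
step_arm:
  commands: "0 0 1.5 0 0 0 0;0 0 1.5 -6 0 0 0;0 0 1.5 -6 0 0 0;0 0 -24 -6 0 0 0;0 0 -24 -6 0 0 0;0 0 -24 -6 0 0 0;0 0 -24 -6 0 0 0;0 0 -24 -6 0 0 0;0 0 -24 -6 0 0 0;0 0 -24 -6 0 0 0;0 0 -24 -6 0 0 0;0 0 -24 2.5 0 0 0;0 0 -24 2.5 0 0 0;0 0 -24 2.5 0 0 0;0 0 -24 2.5 0 0 0"

```text
time_s: 5.97
eef_pos: [508.9, -404.8, 21.0]
ee_rot: [-0.001, 0.051, 0.999, 0.001]
force: [-0.1, 0.0, 0.3]
grip_width: -0.003
grip_force: 0.0
```

Call:
step_arm:
  commands: "0 0 1.65 0 0 0 0;0 0 1.99 -0.6 0 0 0;0 0 2.2 -0.9 0 0 0;0 0 2.41 -1.1 0 0 0;0 0 2.65 -1.4 0 0 0;0 0 2.9 -1.6 0 0 0;0 0 3.46 -1.9 0 0 0;0 0 4.07 -2.2 0 0 0;0 0 4.71 -2.4 0 0 0;0 0 5.38 -2.5 0 0 0;0 0 5.7 -2.5 0 0 0;0 0 6 -2.5 0 0 0;0 0 6 -2.5 0 0 0"

```text
time_s: 7.05
eef_pos: [515.0, -346.1, 47.0]
ee_rot: [-0.0, 0.051, 0.999, 0.0]
force: [0.1, 0.0, -0.1]
grip_width: 0.003
grip_force: 0.0
```

Call:
step_arm:
  commands: "0 0 0.3 0 0 0 0;0 0 0.6 0 0 0 0;0 0 0.6 0 0 0 0"

```text
time_s: 7.3
eef_pos: [515.1, -345.0, 47.2]
ee_rot: [0.001, 0.052, 0.999, -0.004]
force: [-3.3, -22.7, -7.7]
grip_width: 0.005
grip_force: 11.0
```

```bash
python3 - <<'E'
from h import *
save('side','s1',(270,210,200,150),4)
E
```

```text
(no output)
```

View pics/s1.png

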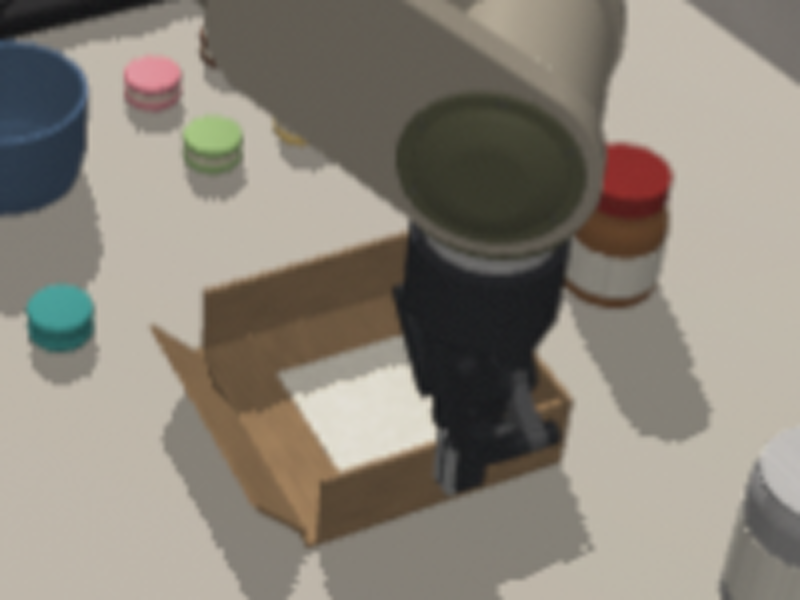

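Left and right walls stand, and the front flap is still leaning out. Going on with the front one.

Call:
step_arm:
  commands: "0 0 -1.5 0 0 0 0;0 0 -1.5 -6 0 0 0;0 0 -1.5 -6 0 0 0;0 14.6 8.5 -6 0 0 0;0 14.6 8.5 -6 0 0 0;0 14.6 8.5 -6 0 0 0;0 14.6 8.5 -6 0 0 0;0 14.6 8.5 -6 0 0 0;0 14.6 8.5 -6 0 0 0;0 14.6 8.5 2.5 0 0 0;0 14.6 8.5 2.5 0 0 0;0 14.6 8.5 2.5 0 0 0;0 14.6 8.5 2.5 0 0 0"

```text
time_s: 8.43
eef_pos: [379.6, -241.6, 20.7]
ee_rot: [-0.001, 0.052, 0.999, 0.001]
force: [0.9, 0.2, 0.9]
grip_width: -0.0
grip_force: 0.0
```

Call:
step_arm:
  commands: "0 -1.6 0 0 0 0 0;0 -1.94 0 -0.6 0 0 0;0 -2.15 0 -0.9 0 0 0;0 -2.36 0 -1.1 0 0 0;0 -2.6 0 -1.4 0 0 0;0 -2.85 0 -1.6 0 0 0;0 -3.41 0 -1.9 0 0 0;0 -4.02 0 -2.2 0 0 0;0 -4.66 0 -2.4 0 0 0;0 -5.33 0 -2.5 0 0 0;0 -5.65 0 -2.5 0 0 0;0 -6 0 -2.5 0 0 0;0 -6.2 0 -2.5 0 0 0;0 -6.2 0 -2.5 0 0 0"

```text
time_s: 9.6
eef_pos: [437.1, -247.2, 47.3]
ee_rot: [-0.006, 0.05, 0.999, 0.001]
force: [-31.2, -1.2, 24.2]
grip_width: -0.002
grip_force: 15.9
```

Call:
step_arm:
  commands: "0.5 1.5 0 0 0 0 0;0.5 2 0 -5 0 0 0;0.5 2 8 -11 0 0 0;0.5 2 15 -11 0 0 0;0.5 2 20 -11 0 0 0;0.5 2 20 -11 0 0 0;0.5 2 20 -11 0 0 0;0.5 2 20 -11 0 0 0;0.5 2 20 -11 0 0 0"

```text
time_s: 10.35
eef_pos: [442.0, -44.7, 157.8]
ee_rot: [0.001, 0.049, 0.999, -0.0]
force: [-0.1, -0.7, -0.9]
grip_width: 0.501
grip_force: 0.0
```

```bash
python3 - <<'E'
from h import *
print(sense()['eef_pos'],rel((426.6,-20.7,57)))
save('top','t2',(230,130,250,187),3.2)
E
```

```text
[441.97114652 -44.71074679 157.77403539] [ 1.77999361  2.23916255 10.07470679]
```

View pics/t2.png

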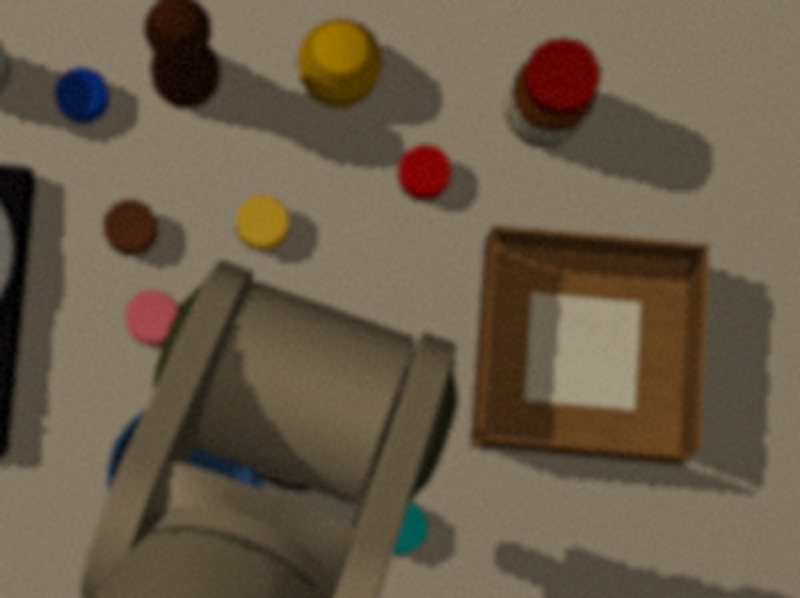

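All walls stand. Now I'll pinch the bowl's wall on its -y side.

Call:
step_arm:
  commands: "0.5 1.8 2.2 2 0 0 0;0.5 1.8 2.2 5 0 0 0;0.5 1.8 2.2 8 0 0 0;0.5 1.8 2.2 10 0 0 0;0.5 1.8 2.2 10 0 0 0;0.5 1.8 2.2 10 0 0 0;0 1.8 2.2 10 0 0 0;0 1.8 2.2 10 0 0 0;0 1.8 2.2 10 0 0 0;0 1.8 2.2 10 0 0 0;0 1.8 2.2 10 0 0 0;0 1.8 2.2 10 0 0 0;0 1.8 2.2 10 0 0 0;0 1.8 2.2 10 0 0 0"
  newtons: 50

```text
time_s: 11.57
eef_pos: [426.3, -23.2, 58.5]
ee_rot: [0.001, 0.051, 0.999, -0.0]
force: [-3.0, -0.7, 8.5]
grip_width: 0.042
grip_force: 48.5
```

Call:
step_arm:
  commands: "0 0 0 -0.5 0 0 0;0 0 0 -1.5 0 0 0;0 0 0 -3 0 0 0;0 0 0 -4.5 0 0 0;0 0 0 -6 0 0 0;0 0 0 -7.5 0 0 0;0 0 0 -9 0 0 0;0 0 0 -9 0 0 0"

```text
time_s: 12.23
eef_pos: [427.0, -23.3, 150.0]
ee_rot: [0.003, 0.051, 0.999, -0.001]
force: [1.2, -0.8, -1.6]
grip_width: 0.043
grip_force: 47.2
```

```bash
python3 - <<'E'
from h import *
im=cv2.imread('pics/t0.png'); hsv=cv2.cvtColor(im,cv2.COLOR_BGR2HSV)
g=hsv[170:250,165:245,2]; s=hsv[170:250,165:245,1]
m=((g>70)&(s<60)).astype(np.uint8); 
c=cv2.HoughCircles(cv2.GaussianBlur(im[165:250,160:250,1],(3,3),1),cv2.HOUGH_GRADIENT,1,30,param1=60,param2=12,minRadius=26,maxRadius=34)
for q in c[0][:2]: p=(q[0]+160,q[1]+165); print(p,q[2],at('top',p,30)[:2])
print(sense()['eef_pos'],sense()['grip_width'],sense()['force'])
save('side','s2',(180,140,240,180),3.3)
E
```

```text
(np.float32(203.5), np.float32(208.5)) 28.8 [600.37073405 225.87944561]
[426.99913639 -23.26063516 150.00498635] 0.04265306644326698 [ 1.16357243 -0.81635881 -1.60942777]
```

View pics/s2.png

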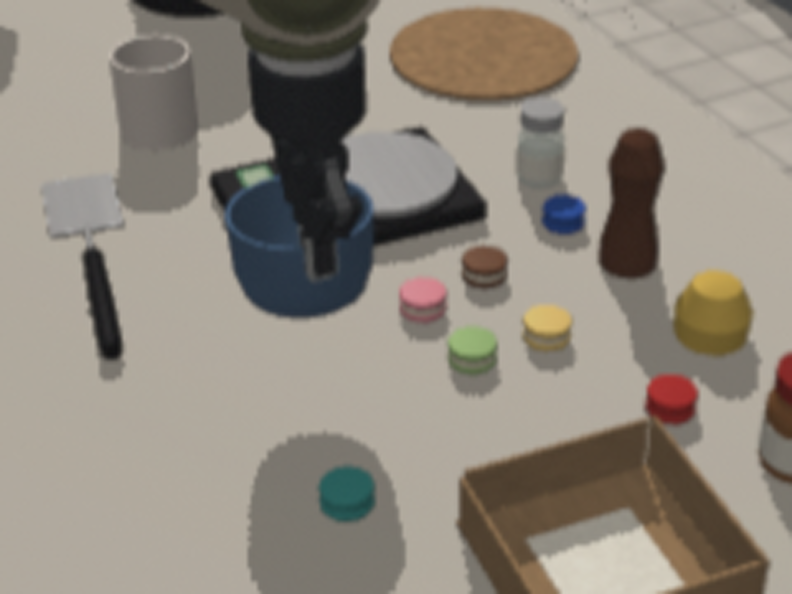

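The bowl hangs level at (300,240) in the crop, in front of the pan (400,172). Carrying it over.

Call:
step_arm:
  commands: "0 -2 3 0 0 0 0;0 -4 6 0 0 0 0;0 -6 9 0 0 0 0;0 -8 12 0 0 0 0;0 -10.5 15.5 0 0 0 0;0 -13 18.5 0 0 0 0;0 -14.7 21.4 0 0 0 0;0 -14.7 21.4 0 0 0 0;0 -14.7 21.4 1.5 0 0 0;0 -14.7 21.4 3 0 0 0;0 -14.7 21.4 4.5 0 0 0;0 -14.7 21.4 5.2 0 0 0;0 -14.7 21.4 5.6 0 0 0;0 -14.7 21.4 5.9 0 0 0;0 -14.7 21.4 6.1 0 0 0;0 -14.7 21.4 6.1 0 0 0"

```text
time_s: 13.62
eef_pos: [594.5, 174.2, 88.6]
ee_rot: [0.001, 0.051, 0.999, -0.0]
force: [-6.9, -5.5, 12.2]
grip_width: 0.038
grip_force: 61.7
```

Call:
step_arm:
  commands: "0.2 0 0 0 0 0 0;0.35 0 0 0 0 0 0;0.35 0 0 0 0 0 0;0.35 0 0 0 0 0 0;0.35 0 0 0 0 0 0;0.35 0 0 -2 0 0 0;0.35 0 0 -4 0 0 0;0.35 0 0 -7 0 0 0;0.35 0 0 -7 0 0 0;0.35 0 0 -7 0 0 0"

```text
time_s: 14.45
eef_pos: [594.6, 175.0, 157.7]
ee_rot: [0.002, 0.051, 0.999, 0.0]
force: [-0.1, 0.2, -1.0]
grip_width: 0.349
grip_force: 0.0
```

```bash
python3 - <<'E'
from h import *
s=sense(); print(s['eef_pos'],s['grip_width'],rel((496,202,60)))
for n,z in (('bowl',30),('tare_top',28)):
  for c in ('top','side'):
    print(n,c,[(round(d['score'],2),np.round(d['xy']).tolist(),np.round(at(c,d['xy'],z)[:2]).tolist()) for d in spot_point(c,n)[:2]])
save('side','s3',(200,130,200,150),4)
seg(15)
E
```

```text
[594.64130574 175.02966419 157.65951515] 0.34888885210274695 [10.11800785  1.66564908  9.73654977]
bowl top []
bowl side [(0.68, [272.0, 227.0], [464.0, 98.0]), (0.61, [293.0, 191.0], [595.0, 234.0])]
tare_top top [(0.5, [215.0, 252.0], [498.0, 198.0])]
tare_top side [(0.68, [369.0, 221.0], [711.0, -1.0])]
pink 196 [277.  228.8] [553.  58.]
green 234 [310.4 227.1] [555. -20.]
yellow 226 [311.6 199. ] [623. -24.]
brown 203 [270.3 200.6] [620.  73.]
```

View pics/s3.png

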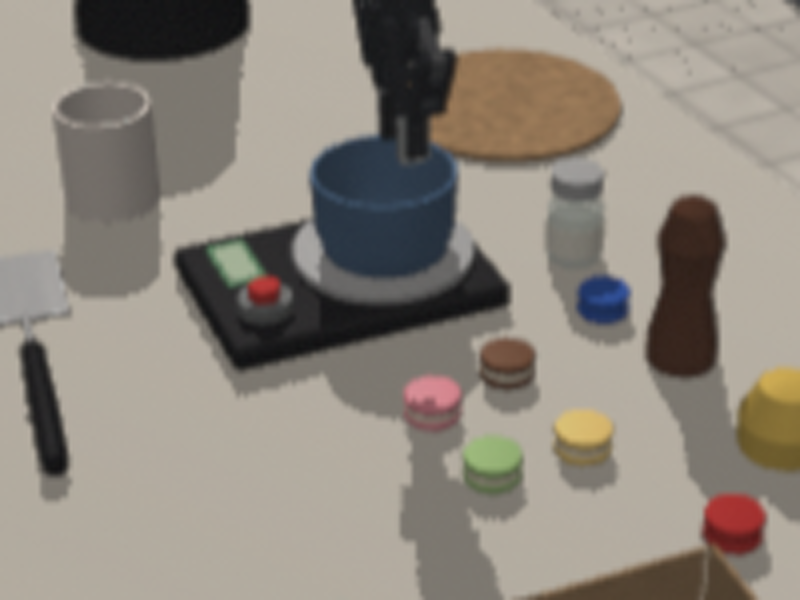

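```bash
python3 - <<'E'
from h import *
def tri(a,b):
    e1,d1=ray('top',a); e2,d2=ray('side',b); A=np.c_[d1,-d2]; t=np.linalg.lstsq(A,e2-e1,rcond=None)[0]
    p,q=e1+t[0]*d1,e2+t[1]*d2; return np.round((p+q)/2,1),np.round(p-q,1)
print('tare',tri((213.5,253.3),(265.7,202.2)))
im=capture('side'); hsv=cv2.cvtColor(im,cv2.COLOR_RGB2HSV)
for n,a in (('pink',(277.2,228.8)),('green',(310.4,227.1)),('yellow',(311.6,199)),('brown',(270.3,200.6))):
    g=dict(pink=(308,230),green=(323,245),yellow=(346,239),brown=(327,220))[n]; print(n,tri(a,g))
E
```

```text
tare (array([493.4, 198.7,  41.8]), array([ 1. , -0.3,  0.1]))
pink (array([552.7,  57.3,  14.8]), array([-0.1,  0. , -0. ]))
green (array([555.3, -20. ,  16. ]), array([-0.2,  0.1, -0. ]))
yellow (array([623.3, -23.9,  13. ]), array([-0.3,  0.1, -0.1]))
brown (array([620.9,  73.1,  14.8]), array([-0.9,  0.4, -0.2]))
```

Call:
step_arm:
  commands: "0 4 0.5 0 0 0 0;0 8 1 0 0 0 0;0 10.3 1.35 0 0 0 0;0 10.3 1.35 4 0 0 0;0 10.3 1.35 8 0 0 0;0 10.3 1.35 8.8 0 0 0;0 10.3 1.35 9.5 0 0 0;0 10.3 1.35 9.9 0 0 0;0 10.3 1.35 10.2 0 0 0;0 10.3 1.35 10.4 0 0 0;0 10.3 1.35 10.4 0 0 0"

```text
time_s: 15.72
eef_pos: [493.8, 199.0, 54.9]
ee_rot: [0.001, 0.051, 0.999, 0.0]
force: [-6.4, -1.5, 14.0]
grip_width: 0.003
grip_force: 6.9
```

Call:
step_arm:
  commands: "0 0 0 0.1 0 0 0;0 0 0 0.2 0 0 0;0 0 0 0.2 0 0 0"

```text
time_s: 15.97
eef_pos: [493.9, 199.0, 54.5]
ee_rot: [0.001, 0.051, 0.999, 0.0]
force: [-13.2, -4.2, 32.4]
grip_width: -0.003
grip_force: 16.0
```

```bash
python3 - <<'E'
from h import *
save('side','s4',(225,160,100,75),8)
E
```

```text
(no output)
```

View pics/s4.png

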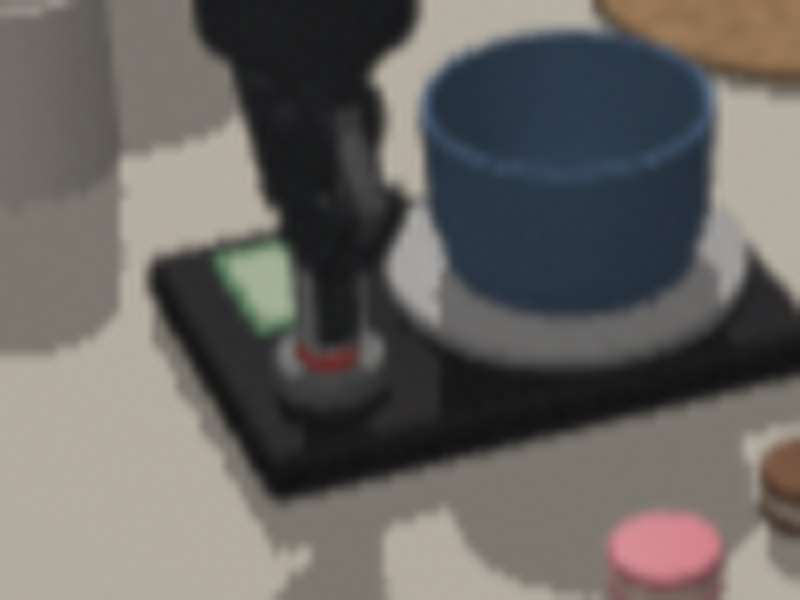

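The fingers sit on the red button at (325,355), pressed to its stop, with the empty bowl standing on the pan. Next is the pink macaron.

Call:
step_arm:
  commands: "0 0 0 -4 0 0 0;0.7 0 0 -8 0 0 0;0.7 -2.5 -4 -8 0 0 0;0.7 -5 -8 -8 0 0 0;0.7 -7.3 -11 -8 0 0 0;0.7 -7.3 -13.5 -7 0 0 0;0.7 -7.3 -13.5 -4 0 0 0;0.7 -7.3 -13.5 0 0 0 0;0.7 -7.3 -13.5 2 0 0 0;0.7 -7.3 -13.5 3.3 0 0 0;0.7 -7.3 -13.5 3.3 0 0 0;0.7 -7.3 -13.5 3.3 0 0 0;0 -7.3 -13.5 3.3 0 0 0;0 -7.3 -13.5 3.3 0 0 0;0 -7.3 -13.5 3.3 0 0 0;0 -7.3 -13.5 3.3 0 0 0;0 -7.3 -13.5 3.3 0 0 0;0 -7.3 -13.5 3.3 0 0 0"
  newtons: 22

```text
time_s: 17.52
eef_pos: [552.8, 57.1, 19.2]
ee_rot: [0.002, 0.051, 0.999, -0.0]
force: [-1.6, -0.4, 6.4]
grip_width: 0.456
grip_force: 21.9
```

Call:
step_arm:
  commands: "0 0 0 -3 0 0 0;0 0 0 -7 0 0 0;0 0 0 -11 0 0 0;0 -0.5 4 -12 0 0 0;0 -1.1 8 -12 0 0 0;0 -1.1 12 -12 0 0 0;0 -1.1 15.5 -12 0 0 0;0 -1.1 17.3 -11 0 0 0;0 -1.1 17.3 -8 0 0 0;0 -1.1 17.3 -6 0 0 0;0 -1.1 17.3 -5.3 0 0 0;0 -1.1 17.3 -5.3 0 0 0;0.55 -1.1 17.3 -5.3 0 0 0;0.55 -1.1 17.3 -5.3 0 0 0;0.55 -1.1 17.3 -5.3 0 0 0;0.55 -1.1 17.3 -8 0 0 0;0.55 -1.1 17.3 -12 0 0 0;0.55 -1.1 17.3 -12 0 0 0"

```text
time_s: 19.02
eef_pos: [583.3, 228.7, 145.2]
ee_rot: [0.006, 0.051, 0.999, 0.001]
force: [0.8, 0.7, 1.4]
grip_width: 0.549
grip_force: 0.0
```

```bash
python3 - <<'E'
from h import *
s=sense(); print(s['eef_pos'],s['force'])
seg(14.5,(150,150,220,110))
save('side','s5',(225,160,130,97),6)
E
```

```text
[583.30192536 228.6519687  145.19400805] [0.8348726 0.7361438 1.4245691]
pink 113 [204.3 215.9] [586. 227.]
green 236 [310.4 227.1] [555. -20.]
yellow 93 [332.2 152.1] [737. -75.]
yellow 223 [311.5 199.1] [623. -24.]
brown 202 [270.3 200.6] [620.  73.]
```

View pics/s5.png

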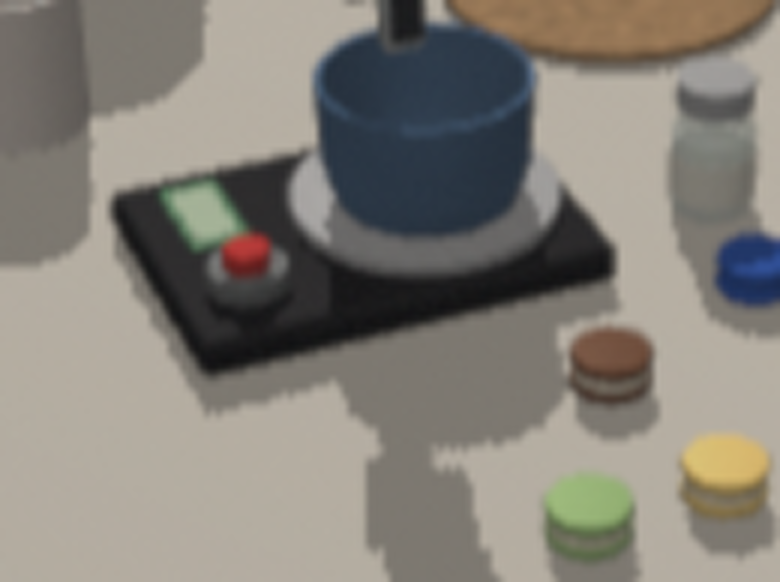

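Call:
step_arm:
  commands: "0.7 -1.5 -4 0 0 0 0;0.7 -3 -8 0 0 0 0;0.7 -4.5 -11.5 0 0 0 0;0.7 -5.5 -15 0 0 0 0;0.7 -5.5 -15 2 0 0 0;0.7 -5.5 -15 6 0 0 0;0.7 -5.5 -15 9.5 0 0 0;0.7 -5.5 -15 11.5 0 0 0;0.7 -5.5 -15 12 0 0 0;0.7 -5.5 -15 12 0 0 0;0 -5.5 -15 12 0 0 0;0 -5.5 -15 12 0 0 0;0 -5.5 -15 12 0 0 0;0 -5.5 -15 12 0 0 0;0 -5.5 -15 12 0 0 0;0 -5.5 -15 12 0 0 0"

```text
time_s: 20.45
eef_pos: [620.7, 73.2, 19.1]
ee_rot: [0.002, 0.051, 0.999, -0.0]
force: [-0.3, 0.7, 7.4]
grip_width: 0.464
grip_force: 22.7
```

Call:
step_arm:
  commands: "0 0 0 -3 0 0 0;0 0 0 -7 0 0 0;0 0 0 -11 0 0 0;0 0.5 3 -12 0 0 0;0 1 7 -12 0 0 0;0 1.7 11 -12 0 0 0;0 1.7 14 -12 0 0 0;0 1.7 15 -11 0 0 0;0 1.7 15 -8 0 0 0;0 1.7 15 -6 0 0 0;0 1.7 15 -5.3 0 0 0;0 1.7 15 -5.3 0 0 0;0.55 1.7 15 -5.3 0 0 0;0.55 1.7 15 -5.3 0 0 0;0.55 1.7 15 -5.3 0 0 0;0.55 1.7 15 -8 0 0 0;0.55 1.7 15 -12 0 0 0;0.55 1.7 15 -12 0 0 0;0.55 1.7 15 -12 0 0 0"

```text
time_s: 22.03
eef_pos: [619.3, 224.3, 140.3]
ee_rot: [0.003, 0.051, 0.999, 0.001]
force: [0.4, 0.2, -1.4]
grip_width: 0.549
grip_force: 0.0
```

```bash
python3 - <<'E'
from h import *
s=sense(); print(s['eef_pos'],s['force'])
seg(14.5,(150,150,220,110))
E
```

```text
[619.31512022 224.27864497 140.33904052] [ 0.40826167  0.21991303 -1.43676882]
pink 111 [203.9 216.4] [585. 228.]
green 231 [310.5 227. ] [556. -20.]
yellow 94 [332.2 152.1] [737. -75.]
yellow 225 [311.6 199. ] [623. -24.]
```

Call:
step_arm:
  commands: "0.7 0.6 -4 0 0 0 0;0.7 1.2 -8 0 0 0 0;0.7 1.8 -12 0 0 0 0;0.7 2.5 -16 0 0 0 0;0.7 3.1 -20 0 0 0 0;0.7 3.8 -24 0 0 0 0;0.7 3.85 -24.9 2 0 0 0;0.7 3.85 -24.9 6 0 0 0;0.7 3.85 -24.9 9.5 0 0 0;0.7 3.85 -24.9 11.5 0 0 0;0.7 3.85 -24.9 12 0 0 0;0.7 3.85 -24.9 12 0 0 0;0 3.85 -24.9 12 0 0 0;0 3.85 -24.9 12 0 0 0;0 3.85 -24.9 12 0 0 0;0 3.85 -24.9 12 0 0 0;0 3.85 -24.9 12 0 0 0;0 3.85 -24.9 12 0 0 0"

```text
time_s: 23.58
eef_pos: [555.2, -19.7, 18.8]
ee_rot: [0.001, 0.051, 0.999, -0.0]
force: [-0.6, 0.8, 6.1]
grip_width: 0.46
grip_force: 22.7
```

Call:
step_arm:
  commands: "0 0 0 -3 0 0 0;0 0 0 -7 0 0 0;0 0 0 -11 0 0 0;0 -0.1 4 -12 0 0 0;0 -0.2 8 -12 0 0 0;0 -0.25 12 -12 0 0 0;0 -0.25 16 -12 0 0 0;0 -0.25 20 -12 0 0 0;0 -0.25 23.5 -12 0 0 0;0 -0.25 24.9 -11 0 0 0;0 -0.25 24.9 -8 0 0 0;0 -0.25 24.9 -6.5 0 0 0;0 -0.25 24.9 -6.5 0 0 0;0 -0.25 24.9 -6.5 0 0 0;0.55 -0.25 24.9 -6.5 0 0 0;0.55 -0.25 24.9 -6.5 0 0 0;0.55 -0.25 24.9 -6.5 0 0 0;0.55 -0.25 24.9 -8 0 0 0;0.55 -0.25 24.9 -12 0 0 0;0.55 -0.25 24.9 -12 0 0 0"

```text
time_s: 25.25
eef_pos: [585.2, 228.3, 144.8]
ee_rot: [0.006, 0.051, 0.999, 0.001]
force: [0.8, 0.6, 1.8]
grip_width: 0.551
grip_force: 0.0
```

```bash
python3 - <<'E'
from h import *
s=sense(); print(s['eef_pos'],s['force'])
seg(14.5,(150,150,220,110))
E
```

```text
[585.17533496 228.34712903 144.84528014] [0.77240036 0.57106372 1.83699642]
green 104 [202.7 215. ] [589. 231.]
yellow 93 [332.1 152. ] [737. -75.]
yellow 225 [311.6 199. ] [623. -24.]
```

Call:
step_arm:
  commands: "0.7 -1 -4 0 0 0 0;0.7 -2 -8 0 0 0 0;0.7 -3 -12 0 0 0 0;0.7 -4 -16 0 0 0 0;0.7 -5.2 -20 0 0 0 0;0.7 -6.3 -23.5 0 0 0 0;0.7 -6.55 -24.6 2 0 0 0;0.7 -6.55 -24.6 6 0 0 0;0.7 -6.55 -24.6 9.5 0 0 0;0.7 -6.55 -24.6 11.5 0 0 0;0.7 -6.55 -24.6 12 0 0 0;0.7 -6.55 -24.6 12 0 0 0;0 -6.55 -24.6 12 0 0 0;0 -6.55 -24.6 12 0 0 0;0 -6.55 -24.6 12 0 0 0;0 -6.55 -24.6 12 0 0 0;0 -6.55 -24.6 12 0 0 0;0 -6.55 -24.6 12 0 0 0"

```text
time_s: 26.8
eef_pos: [623.5, -23.7, 19.4]
ee_rot: [0.002, 0.051, 0.999, -0.0]
force: [-0.8, 0.4, 6.5]
grip_width: 0.456
grip_force: 22.7
```

```bash
python3 - <<'E'
from h import *
save('top','t6',(165,165,80,60),8)
E
```

```text
(no output)
```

View pics/t6.png

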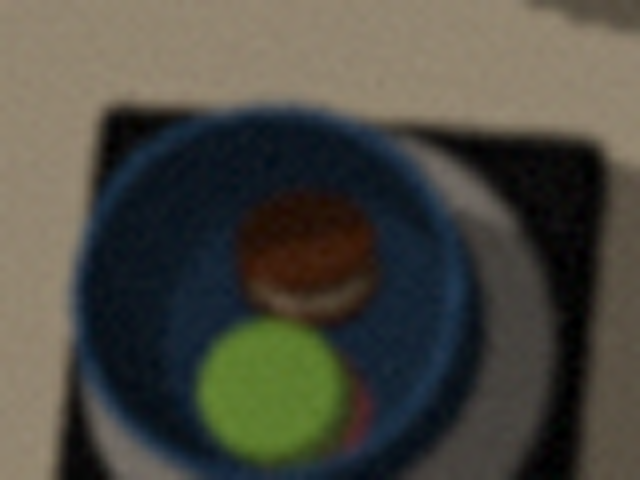

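Looking down into the bowl: green (270,390) sits on pink, and brown (308,255) leans slightly. The bowl rim is centred at about (275,290).

```bash
python3 - <<'E'
from h import *
f=lambda x,y:(165+x/8-.44,165+y/8-.44)
print('bowl',at('top',f(275,288),95),'brown',at('top',f(308,240),57),'green',at('top',f(270,390),75),'pink',at('top',f(345,410),50))
c=proj('top',(600,226,95)); print((c-165+.44)*8)
E
```

```text
bowl [602.79704138 220.98151744  95.        ] brown [626.30546063 221.24362308  57.        ] green [578.94901182 226.57020757  75.        ] pink [578.50781515 211.43126288  50.        ]
[256.23475752 298.28927131]
```

Call:
step_arm:
  commands: "0 0 0 -3 0 0 0;0 0 0 -7 0 0 0;0 0 0 -11 0 0 0;0 0.5 4 -12 0 0 0;0 1 8 -12 0 0 0;0 1.5 12 -12 0 0 0;0 2 16 -12 0 0 0;0 2.6 20 -12 0 0 0;0 3.1 23 -12 0 0 0;0 3.1 24.4 -11 0 0 0;0 3.1 24.4 -8 0 0 0;0 3.1 24.4 -6.5 0 0 0;0 3.1 24.4 -6.5 0 0 0;0 3.1 24.4 -6.5 0 0 0;0.55 3.1 24.4 -6.5 0 0 0;0.55 3.1 24.4 -6.5 0 0 0;0.55 3.1 24.4 -6.5 0 0 0;0.55 3.1 24.4 -8 0 0 0;0.55 3.1 24.4 -12 0 0 0;0.55 3.1 24.4 -12 0 0 0"

```text
time_s: 28.52
eef_pos: [619.0, 222.7, 144.5]
ee_rot: [0.005, 0.051, 0.999, 0.001]
force: [0.6, -0.6, 1.8]
grip_width: 0.553
grip_force: 0.0
```

Call:
step_arm:
  commands: "0.4 0 -4 -2 0 0 0;0.4 0 -8 -2 0 0 0;0.4 0 -12 -2 0 0 0;0.4 0 -15 -2 0 0 0;0.4 0 -15 -2 0 0 0;0.4 0 -15 -2 0 0 0"

```text
time_s: 29.02
eef_pos: [601.3, 71.7, 157.8]
ee_rot: [0.0, 0.053, 0.999, 0.0]
force: [-0.2, 0.4, -1.1]
grip_width: 0.401
grip_force: 0.0
```

```bash
python3 - <<'E'
from h import *
s=sense(); print(s['eef_pos'],s['force'])
save('top','t7',(165,165,80,60),8)
E
```

```text
[601.31696225  71.69224403 157.83534802] [-0.20700249  0.37237712 -1.10037907]
```

View pics/t7.png

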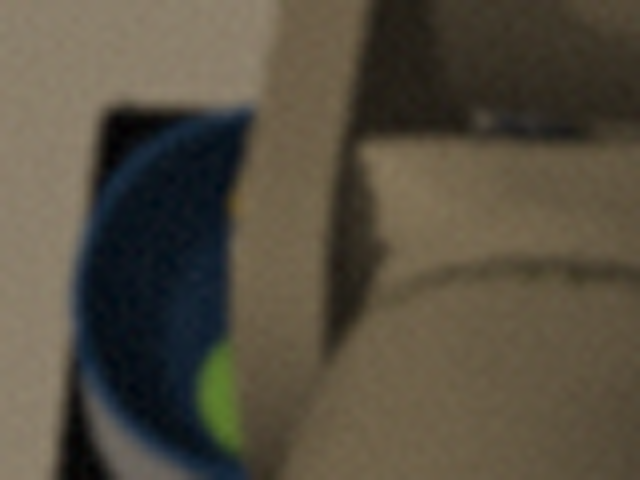

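Occluded by the arm. Stepping farther off.

Call:
step_arm:
  commands: "0.4 0 -4 0 0 0 0;0.4 0 -8 0 0 0 0;0.4 0 -12 0 0 0 0;0.4 0 -14 0 0 0 0;0.4 0 -14 0 0 0 0;0.4 0 -14 0 0 0 0"

```text
time_s: 29.57
eef_pos: [587.0, -65.7, 157.3]
ee_rot: [0.0, 0.052, 0.999, 0.0]
force: [0.2, 1.2, -0.4]
grip_width: 0.4
grip_force: 0.0
```

```bash
python3 - <<'E'
from h import *
s=sense(); print(s['eef_pos'],s['force'])
save('top','t8',(165,165,80,60),8)
seg(60,(165,165,80,70))
im=capture('top'); hsv=cv2.cvtColor(im,cv2.COLOR_RGB2HSV)
b=cv2.inRange(hsv[165:240,165:235],(95,80,10),(120,255,255)); k,l,st,c=cv2.connectedComponentsWithStats(b); i=1+np.argmax(st[1:,4])
ys,xs=np.nonzero(l==i); hull=cv2.convexHull(np.c_[xs,ys].astype(np.float32)); e=cv2.fitEllipse(hull); p=(e[0][0]+165,e[0][1]+165); print('bowl',p,e[1],at('top',p,90)[:2],at('top',p,95)[:2])
E
```

```text
[587.04068947 -65.67724965 157.31873288] [ 0.17462898  1.19429405 -0.39300879]
green 264 [198.8 213.7] [581. 229.]
yellow 217 [202.3 191.8] [632. 222.]
bowl (198.9617462158203, 202.26484298706055) (47.70320129394531, 52.38043975830078) [600.23837093 222.05393717] [598.98067116 220.8382859 ]
```

View pics/t8.png

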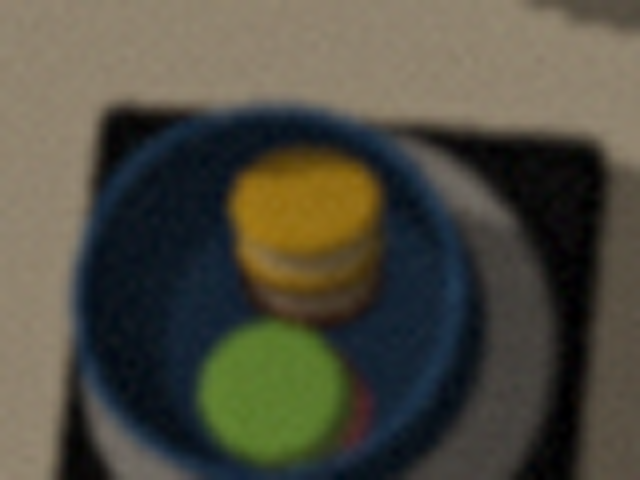

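All four are in the bowl: yellow on brown at (306,210), green on pink at (270,390). The pinch spot on the -y side is free. Picking up the bowl.

Call:
step_arm:
  commands: "0.3 0.3 4 0 0 0 0;0.3 0.6 8 0 0 0 0;0.3 0.9 12 0 0 0 0;0.3 1.2 16 0 0 0 0;0.3 1.57 20 0 0 0 0;0.3 1.57 23.55 0 0 0 0;0.3 1.57 23.55 0 0 0 0;0.3 1.57 23.55 2.5 0 0 0;0.3 1.57 23.55 5 0 0 0;0.3 1.57 23.55 6.9 0 0 0;0.3 1.57 23.55 6.9 0 0 0;0.3 1.57 23.55 6.9 0 0 0;0 1.57 23.55 6.9 0 0 0;0 1.57 23.55 6.9 0 0 0;0 1.57 23.55 6.9 0 0 0;0 1.57 23.55 6.9 0 0 0;0 1.57 23.55 6.9 0 0 0;0 1.57 23.55 6.9 0 0 0"
  newtons: 60

```text
time_s: 31.22
eef_pos: [595.9, 170.4, 90.6]
ee_rot: [0.001, 0.051, 0.999, 0.001]
force: [-2.0, 1.3, 6.2]
grip_width: 0.031
grip_force: 59.0
```

Call:
step_arm:
  commands: "0 0 0 -0.5 0 0 0;0 0 0 -1.5 0 0 0;0 0 0 -3 0 0 0;0 0 0 -4.5 0 0 0;0 0 0 -6 0 0 0;0 0 0 -7.5 0 0 0;0 0 0 -8 0 0 0;0 0 -1 -8 0 0 0;0 0.2 -2.5 -8 0 0 0;0 0.4 -4.5 -8 0 0 0;0 0.6 -7 -8 0 0 0;0 0.8 -9.5 -8 0 0 0;0 1 -12 -8 0 0 0;0 1.2 -14.5 -8 0 0 0;0 1.4 -17 -8 0 0 0;0 1.6 -19.5 -8 0 0 0;0 1.8 -21.5 -8 0 0 0;0 2 -23 -8 0 0 0;0 2 -24 -8 0 0 0;0 2 -24 -8 0 0 0"

```text
time_s: 32.88
eef_pos: [549.9, -69.2, 167.6]
ee_rot: [-0.001, 0.053, 0.999, -0.0]
force: [-0.5, 0.5, -1.8]
grip_width: 0.032
grip_force: 58.7
```

Call:
step_arm:
  commands: "0 0 -1 0 0 0 0;0 0 -2.5 0 0 0 0;0 0 -4.5 0 0 0 0;0 0 -7 0 0 0 0;0 0.2 -9.5 0 0 0 0;0 0.4 -12 0 0 0 0;0 0.6 -14.5 0 0 0 0;0 0.7 -17 0 0 0 0;0 0.7 -19.5 0 0 0 0;0 0.7 -21.5 0 0 0 0;0 0.7 -23 0 0 0 0;0 0.7 -23.8 0 0 0 0;0 0.7 -23.8 0 0 0 0;0 0.7 -23.8 0 0 0 0"

```text
time_s: 34.05
eef_pos: [519.5, -302.3, 168.1]
ee_rot: [-0.0, 0.051, 0.999, 0.0]
force: [0.0, 1.4, -3.3]
grip_width: 0.031
grip_force: 58.7
```

```bash
python3 - <<'E'
from h import *
s=sense(); print(s['eef_pos'],s['force'],s['grip_width'])
save('side','s9',(290,190,180,135),4.4)
seg(150,(150,150,330,170))
E
```

```text
[ 519.51819061 -302.2901211   168.07460591] [ 0.04367408  1.37099619 -3.28699673] 0.03093628805448125
yellow 92 [332.3 152.1] [689. -70.]
yellow 157 [422.8 212.4] [ 556. -253.]
brown 166 [399.8 163.4] [ 662. -211.]
brown 109 [394.9 207.2] [ 568. -196.]
brown 396 [386.7 240.2] [ 499. -176.]
```

View pics/s9.png

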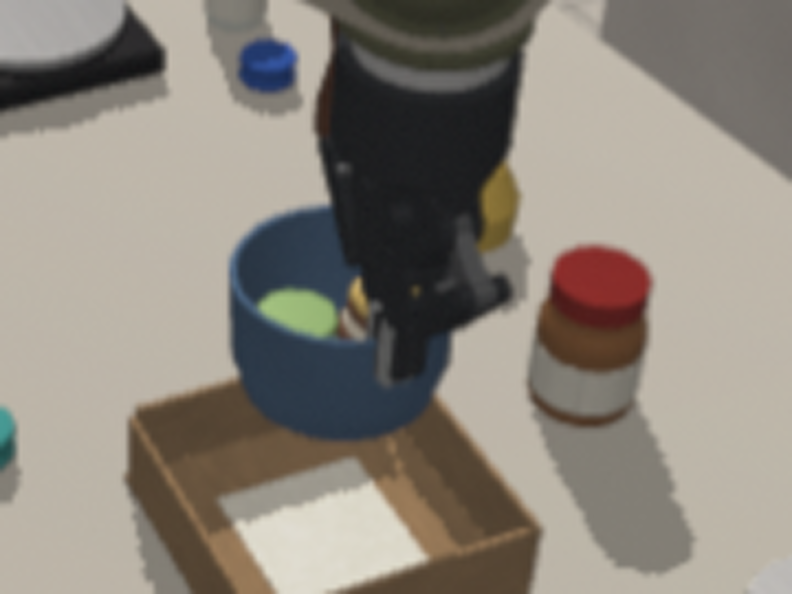

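The bowl is level above the tray with the macarons in it. Lowering it.

Call:
step_arm:
  commands: "0 0 0 0.5 0 0 0;0 0 0 1.5 0 0 0;0 0 0 3 0 0 0;0 0 0 4.5 0 0 0;0 0 0 6 0 0 0;0 0 0 7.5 0 0 0;0 0 0 8.7 0 0 0;0 0 0 9.5 0 0 0;0 0 0 9.9 0 0 0;0 0 0 10.2 0 0 0;0 0 0 10.2 0 0 0;0 0 0 10.2 0 0 0"

```text
time_s: 35.15
eef_pos: [519.5, -302.9, 67.0]
ee_rot: [0.0, 0.051, 0.999, -0.0]
force: [-1.7, 1.6, 0.7]
grip_width: 0.032
grip_force: 59.5
```

Call:
step_arm:
  commands: "0 0 0 0.1 0 0 0;0 0 0 0.2 0 0 0;0 0 0 0.2 0 0 0"

```text
time_s: 35.4
eef_pos: [519.7, -303.8, 65.6]
ee_rot: [0.001, 0.051, 0.999, -0.001]
force: [-3.4, -1.2, 8.7]
grip_width: 0.034
grip_force: 62.0
```

Call:
step_arm:
  commands: "0.08 0 0 0 0 0 0;0.15 0 0 0 0 0 0;0.15 0 0 0 0 0 0;0.15 0 0 0 0 0 0;0.15 0 0 -0.5 0 0 0;0.15 0 0 -1.5 0 0 0;0.15 0 0 -3 0 0 0;0.15 0 0 -6 0 0 0;0.15 0 0 -10 0 0 0;0.15 0 0 -13 0 0 0;0.15 4 0 -13 0 0 0;0.15 8 0 -13 0 0 0;0.15 12 0 -13 0 0 0;0.15 15 0 -13 0 0 0;0.15 15 0 -13 0 0 0;0.15 15 0 -13 0 0 0"

```text
time_s: 36.73
eef_pos: [369.6, -287.8, 195.6]
ee_rot: [0.001, 0.052, 0.999, -0.001]
force: [-0.1, -0.8, -0.3]
grip_width: 0.149
grip_force: 0.0
```

```bash
python3 - <<'E'
from h import *
s=sense(); print(s['eef_pos'],s['force'],s['grip_width'])
im=capture('top')[:,:,::-1][170:290,340:480]; im2=capture('side')[:,:,::-1][240:360,290:430]
cv2.imwrite('pics/f.png',cv2.resize(np.hstack([im,im2]),None,fx=2.8,fy=2.8,interpolation=cv2.INTER_CUBIC))
E
```

```text
[ 369.64319141 -287.80341451  195.60033716] [-0.11562481 -0.80791743 -0.26749146] 0.14930846660986932
```

View pics/f.png

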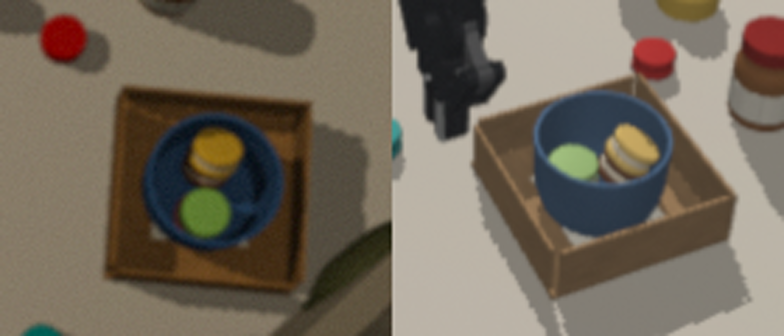

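The bowl stands flat inside the upright walls, with green and yellow on top of pink and brown and the gripper clear. Handing in.

```bash
python3 -c "
from rig import *
print(finish_job())"
```

```text
the job is handed in; nothing more can be done
None
```

The job is handed in (no verdict came back): tray walls upright, tare pressed with the empty bowl on the pan, all four macarons then put in on the scale, and the filled bowl standing flat in the tray.

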